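# Open the screened test box with its lifting lever

### The job

A colleague needs to get at the circuit board in the aluminium screened test box. With the fingertips, push the black knob of the lid clamp round towards the free side of the box (away from the lever) to its stop, so that the clamp is clear of the lid; then press the red pad of the lifting lever all the way down, steadily, so that the heavy lid rises without being flung up or dropped. Finish still pressing the lever down with the lid held up; do not touch the lid itself, pick nothing up, and leave everything else on the bench where it is.

Things in the scene. Friction and masses are not known exactly. Their poses are not given: they have to be found in the camera images.
- box: Bare aluminium screened test box, fixed, 240 mm deep (x), 260 wide (y), rim 130 mm high, with a heavy grey lid (1.6 to 2.8 kg, top 142 mm up, ribs 147). Origin: centre of the underside, on the bench. Its -x axis points out of the front, towards the robot; the lever is on its -y side, +y is the free side. Turned up to 0.25 rad.
- lid: Heavy grey-topped aluminium lid, 252 x 268 mm, hinged along the rear (+x) edge of the box, 130 mm behind the box's origin and 132 mm up. Origin: above the box's origin, 132 mm up when shut; axes as the box's when shut. The front edge rises as the lever goes down; on the lever's stop the lid is tilted about 0.43 rad.
- lid_edge (a point): Middle of the lid's front edge, 122 mm ahead (-x) of the box's origin when shut; about 105 mm higher when the lever is fully down.
- lever (a joint): Lever angle, rad. About 0 at rest, long end up (held there by the lid's weight); grows as the pad is pressed; stop at 0.54. Steel bar 8 x 22 mm along the box's -y side; its short rear arm lifts a tab of the lid. Pressing takes 5 to 15 N all the way; it comes back up if let go. Blocked while the clamp is over the lid.
- lever_pad (a point): Centre of the top face of the lever's red press pad: flat, 50 mm (along the lever) by 70 (across), 14 thick. At rest 236 mm to -x and 157 to -y of the box's origin, 206 mm above the bench, sloping 0.25 rad down towards the box. Pressed, it follows an arc about lever_pivot, ending 73 mm above the bench and 11 mm farther to the box's -x, sloping 0.29 rad the other way.
- lever_pivot (a point): Lever's pivot axis on the box's side wall, 120 mm above the bench; the axis runs along the box's y.
- clamp (a joint): Swing clamp angle, rad. 0 = rubber foot square over the middle of the lid's front edge; grows as the knob end swings to the box's +y side; clear of the lid from about 1.1; stop at 1.5. Starts between 0 and 0.2. Light friction (about 1 N at the knob) keeps it where it is left.
- clamp_knob (a point): Centre of the top of the clamp's upright round black knob, 20 mm diameter and 32 mm high, top 192 mm above the bench, underside 160 mm. It stands on the tail of the clamp's flat arm (14 mm wide, 144 to 154 mm above the bench), 50 mm from the pivot, in front of the box.
- clamp_pivot (a point): Vertical pivot axis of the clamp at the underside of its arm, 144 mm above the bench, 140 mm ahead (-x) of the box's origin, on the box's centre line.
- module: Green circuit board on brass feet, 100 x 60 mm, lying loose inside the box. Leave alone.
- screwdriver: Yellow-handled screwdriver lying on the bench in front of the box. Leave alone.
- solder_reel: Reel of solder, 62 mm across, 50 mm high, blue flanges, standing beside the lever. Leave alone.
- flux_jar: Small amber jar with black cap, 48 mm across, 55 mm high. Leave alone.
- mug: Blue mug, 80 mm across, 90 mm high. Leave alone.
- alcohol_bottle: Clear bottle with red cap, 60 mm across, 140 mm high. Leave alone.
- synth_module: Synthesizer module with black panel lying face up, 129 x 60 mm, 48 mm high. Leave alone.
- adapter: Black power adapter, 80 x 50 x 35 mm. Leave alone.

How it is judged:
By the outcome, as a careful person would: the job done as asked, in the order asked, and still so for the second after the job is handed in, while the arm keeps its last pose, push and grip.
It also fails if it takes over 48 s, if anything falls off the work surface, if the arm or the gripper's body presses on something with over 40 N, if the wrist force passes 120 N, or if a joint passes its speed limit or range.

### The arm

A 6-joint arm with a two-finger parallel gripper is mounted at the origin on the work surface. World frame = base frame: x ahead of the robot, y to its left, z up, the work surface at z = 0. Lengths are in mm, angles in rad, forces in N, time in s.
With the tool pointing down it reaches from about 400 to 925 mm from the base axis. Payload 12.5 kg.
Tool frame: the origin (TCP) lies on the front face of the gripper's body, between the roots of the fingers; the fingertips stand 78 mm ahead of it and the grasp point (between the pads) lies 59 mm ahead of it (env.nose_length is the distance from the TCP to the fingertips, in mm); z points along the fingers, y is the line along which they close (so a half turn about z gives the same grasp; the last joint's range is limited). The gripper opens to 95 mm and grips with 3 to 60 N. Pads are 20 mm wide; open, the fingers measure 119 mm over their backs; the gripper's body (75 mm by 180 mm) begins 59 mm behind the grasp point.
Start: joints at [1.114, 0.491, 1.559, -0, 1.092, -0.106], TCP at [214.762, 586.954, 292.261] pointing down, gripper open.
Joint ranges: [-3.1, 3.1], [-0.84, 2.19], [0.05, 2.79], [-1.13, 4.28], [0.06, 2.93], [-2.69, 2.69]. Speed limits (rad/s): [2.22, 2.22, 2.79, 3.14, 3.14, 3.14].

### API

Orientations are given as [roll, pitch, yaw] about the fixed x, y, z axes, in that order (R = Rz(yaw) Ry(pitch) Rx(roll)).
In Python, from cell import env gives the robot as it stands.
- The arm moves only by the tool jog_arm, never from a script. Its argument "motion" is a list of rows, each a list of 7 numbers: the turn, a rotation vector about the tool's x, y, z in degrees, then the shift along the tool's x, y, z in mm, then the finger opening in mm, from 0 to 95.1. In form: [[wx, wy, wz, x, y, z, hand], ...]. A call has 1 to 10 rows; each row shifts and turns the commanded pose from where the row before left it, along the tool's axes as they then stand; what a row does not reach is not made up. A row lasts 1/8 s, in which the tool goes at most 62.5 mm and 10.7 degrees, less where a joint would pass 70% of its speed; a pose out of reach is approached as far as the arm can. A call is refused whole if a number of a shift passes 62.5 or a number of a turn 10.7, either way. A call with a gripper value outside its range is refused whole. The fingers move at their own pace and stop on an object; the grip force is fixed at half the most. Time passes only in rows, so rows that do not move let the fingers close. It gives the time, the measured TCP pose, the force, the opening and the grip force at its end, in the units of the state.
- env.state(): the state, without advancing time (a new reading comes with each control period).
- env.read_camera(name): name is "scene" or "top" or "wrist"; returns a dict with "color" (420x560x3 uint8, red, green, blue), "z_map" (420x560 float32, mm along the optical axis (not along the pixel's ray), 0 where there is no reading), "camera_matrix" (3x3 intrinsics, pixels), "world_to_cam" (4x4, takes a point from world to camera coordinates). Camera axes: x right, y up, looking along -z (the intrinsics and any distortion apply to the point x, -y, -z); pixel columns grow to the right and rows downward; lengths in mm; the calibration is good to about 2 mm. A picture is of the moment at which its call begins.
- env.job_done(): hands the job in; it is judged then, once.
Trained networks look in the newest picture that a camera, given by its name, has taken for a name from the list of things; names that differ only in an ending like _2 or _b are one class to them, and where a whole thing is asked for, a point or a joint stands for the part that bears it (a point fixed in the world has none). Each returns a list of dicts, best first, with "score" (0 to 1); they miss things now and then, are a little off and sometimes report something else, mostly with a low value. They report only what shows in the picture. A call takes as long as a camera call.
- env.recognise(camera, thing): "location" ([column, row] in pixels, amid what is visible of it).
The state is a dict: "t": time; "joints": joint angles; "qvel": joint speeds; "tau": joint torques, N m; "eef_pos": TCP position; "tcp_rot": TCP orientation; "ft_force": force on the tool from outside, world axes, zero at the start; "moment": the same for the moment, N m; "opening": opening from 0.0 (shut) to 1.0 (fully open); "grip_force": force on a finger pad.
Only numpy, scipy, OpenCV 4.12 (cv2) and the standard library are available. Lean on these libraries where they do the work, as an engineer would, in place of code of your own. Each camera call takes 0.05 s, during which the arm holds its last target. There are 200 camera calls.

## Working session

There is one attempt and no reset: what is moved stays moved. The work goes in short steps, Python scripts to look and compute and a tool call to move; the robot and the scene stay as the last step left them, time stands still between calls to the robot, and variables do not carry over. Pictures are saved under pics/ and viewed, at most 10 in all, crops included, and the job is handed in when it is done.

Besides the shell and the picture viewer there is one more tool, called after ">>>" as a command line: name --pt "numbers of a row" for each row, then --argument value for the rest. jog_arm: Moves the arm, as the interface text tells. Its arguments: {"type":"object","properties":{"motion":{"type":"array"}},"required":["motion"]}

```bash
mkdir -p pics; cat > h.py <<'E'
import numpy as np, cv2
from cell import env
def px2w(im,u,v,r=2):
    z=im["z_map"][int(v)-r:int(v)+r+1,int(u)-r:int(u)+r+1]; z=np.median(z[z>0])
    K=im["camera_matrix"]; p=np.array([(u-K[0,2])/K[0,0]*z,-(v-K[1,2])/K[1,1]*z,-z,1])
    return (np.linalg.inv(im["world_to_cam"])@p)[:3]
def cloud(im):
    z=im["z_map"]; K=im["camera_matrix"]; v,u=np.mgrid[:z.shape[0],:z.shape[1]]
    P=np.stack([(u-K[0,2])/K[0,0]*z,-(v-K[1,2])/K[1,1]*z,-z,np.ones_like(z)],-1)
    return (P@np.linalg.inv(im["world_to_cam"]).T)[...,:3]
E
python3 - <<'E'
from h import *
s=env.state(); print(s)
for c in ["scene","top"]:
    im=env.read_camera(c); cv2.imwrite(f"pics/{c}0.png",im["color"][...,::-1])
    for t in ["box","lid","lid_edge","lever_pad","lever_pivot","clamp_knob","clamp_pivot","clamp","solder_reel","screwdriver","flux_jar","mug","alcohol_bottle","synth_module","adapter"]:
        try:
            for d in env.recognise(c,t)[:1]: print(c,t,round(d["score"],2),d["location"],px2w(im,*d["location"]).round())
        except Exception as e: print(c,t,e)
E
```

```text
{'t': 0.0, 'joints': array([ 1.11438258e+00,  4.91590795e-01,  1.55947607e+00,  2.14879804e-05,
        1.09170476e+00, -1.05579876e-01]), 'qvel': array([-0.00068892,  0.0008329 ,  0.00023829,  0.0014219 , -0.00020128,
       -0.00026875]), 'tau': array([ 1.46966773e-03, -6.12631989e+01, -2.58191925e+01,  6.93211821e-02,
        4.80166334e-02, -8.11672999e-05]), 'eef_pos': array([214.69011749, 586.79200697, 291.63312717]), 'tcp_rot': array([-3.14042226e+00, -1.43195091e-04,  2.79074878e+00]), 'ft_force': array([ 0.28246721, -0.31828348, -0.06217629]), 'moment': array([ 0.04547594, -0.01017588, -0.063857  ]), 'grip_force': 0.0, 'opening': 1.0035420027814872}
scene box 0.61 [252.6, 257.4] [725. -55. 142.]
scene lid 0.64 [254.5, 261.9] [738. -47. 144.]
scene lid_edge 0.7 [257.0, 261.7] [737. -41. 146.]
scene lever_pad 0.74 [255.9, 261.8] [738. -44. 145.]
scene lever_pivot 0.74 [250.4, 258.2] [727. -60. 141.]
scene clamp_knob 0.73 [269.9, 199.3] [541. -31. 150.]
scene clamp_pivot 0.91 [253.8, 261.2] [736. -49. 144.]
scene clamp 0.64 [265.5, 203.4] [559. -42. 154.]
scene solder_reel 0.75
[... 413 characters left out ...]
.2, 156.9] [711. -48. 143.]
top lid_edge 0.9 [297.8, 155.1] [716. -49. 143.]
top lever_pad 0.89 [358.1, 233.8] [ 496. -195.  196.]
top lever_pivot 0.65 [303.0, 165.1] [688. -63. 141.]
top clamp_knob 0.62 [296.7, 210.5] [562. -44. 156.]
top clamp_pivot 0.86 [303.9, 163.1] [694. -66. 141.]
top clamp 0.65 [108.7, 247.1] [479. 495.  34.]
top solder_reel 0.56 [392.9, 206.6] [ 589. -322.   49.]
top screwdriver 0.77 [296.2, 242.8] [489. -46.  24.]
top flux_jar 0.7 [219.8, 171.8] [694. 175.  54.]
top mug 0.87 [176.3, 267.5] [421. 305.   4.]
top alcohol_bottle 0.77 [123.6, 305.4] [318. 417. 103.]
top synth_module 0.84 [111.7, 247.7] [476. 481.  47.]
top adapter 0.95 [438.5, 248.1] [ 471. -450.   35.]
```

View pics/top0.png

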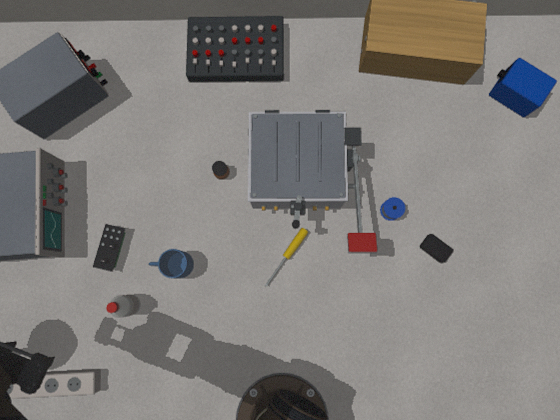

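View pics/scene0.png

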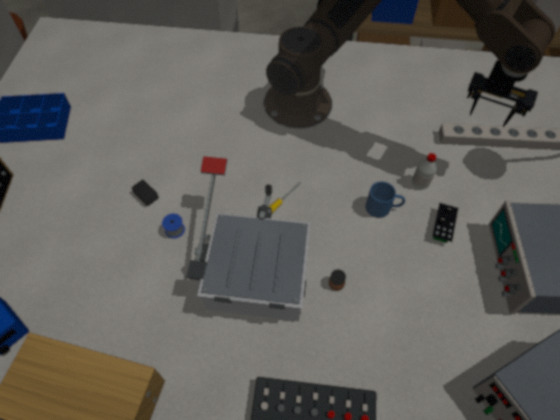

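The top view shows the lid at about (298,156), the black knob at (296,223), the red pad at (362,242) and the screwdriver at (290,250). I'll now fit the box pose precisely.

```bash
python3 - <<'E'
from h import *
for c in ["top","scene"]:
    im=env.read_camera(c); P=cloud(im); C=im["color"].astype(int)
    m=(abs(P[...,2]-143)<6)&(P[...,0]>540)&(P[...,0]<880)&(P[...,1]>-230)&(P[...,1]<130)
    m=cv2.morphologyEx(m.astype(np.uint8),cv2.MORPH_OPEN,np.ones((9,9)))>0
    print(c,m.sum(),"lid",cv2.minAreaRect(P[m][:,:2].astype(np.float32)),P[m].mean(0).round(1))
    r=(C[...,0]>130)&(C[...,1]<60)&(C[...,2]<60)&(P[...,2]>150)
    Q=P[r];print("pad",len(Q),Q.mean(0).round(1),cv2.minAreaRect(Q[:,:2].astype(np.float32)))
    k=(P[...,2]>175)&(C.max(-1)<70)&(P[...,0]>450)&(P[...,0]<600)&(abs(P[...,1]+40)<70)
    print("knob",k.sum(),P[k].mean(0).round(1), P[k].min(0).round(),P[k].max(0).round(), np.argwhere(k).mean(0))
E
```

```text
top 3137 lid ((711.2393798828125, -47.948699951171875), (250.7196807861328, 210.86790466308594), 89.3878173828125) [704.4 -52.4 141.6]
pad 451 [ 473.9 -200.9  211.1] ((447.262939453125, -120.04398345947266), (59.32551574707031, 245.83387756347656), 18.395526885986328)
knob 46 [523.  -39.5 190.8] [514. -46. 181.] [532. -31. 196.] [223.58695652 295.32608696]
scene 5780 lid ((718.1525268554688, -45.18370819091797), (254.15931701660156, 238.45677185058594), 89.59805297851562) [724.4 -44.9 142.8]
pad 0 [nan nan nan] ((0.0, 0.0), (0.0, 0.0), 0.0)
knob 38 [530.8 -36.9 187.3] [522. -44. 176.] [536. -29. 198.] [188.55263158 268.26315789]<stdin>:8: RuntimeWarning: Mean of empty slice.
  ret = um.true_divide(
```

```bash
python3 - <<'E'
from h import *
im=env.read_camera("top"); P=cloud(im)
for x0,y0 in [(572,-44)]:
    k=(abs(P[...,0]-x0)<35)&(abs(P[...,1]-y0)<40)
    Q=P[k]; Q=Q[np.argsort(-Q[:,2])][:25]; print(Q.round()[::2])
C=im["color"].astype(int)
r=(C[...,0]>100)&(C[...,1]<70)&(C[...,2]<70)&(P[...,2]>150)&(P[...,1]<-100)
Q=P[r];print(len(Q),np.median(Q,0),Q.min(0),Q.max(0))
# transit rows
y=np.degrees(2.79); 
for i in range(14):
    a=np.radians(y); d=np.array([300,-667])/14
    print(i,round(y,1),(d@[np.cos(a),np.sin(a)]).round(),(d@[np.sin(a),-np.cos(a)]).round()); 
    if i<10: y-=7
E
```

```text
[[581. -48. 163.]
 [576. -56. 162.]
 [565. -53. 162.]
 [578. -45. 161.]
 [576. -50. 161.]
 [568. -48. 161.]
 [568. -42. 161.]
 [565. -48. 160.]
 [563. -48. 160.]
 [581. -45. 160.]
 [568. -55. 160.]
 [568. -45. 159.]
 [573. -43. 159.]]
533 [ 474.5637841  -202.69721196  203.9082841 ] [ 451.80166611 -238.02526286  194.82054644] [ 497.90265193 -168.23840295  213.91451586]
0 159.9 -37.0 -37.0
1 152.9 -41.0 -33.0
2 145.9 -44.0 -27.0
3 138.9 -47.0 -22.0
4 131.9 -50.0 -16.0
5 124.9 -51.0 -10.0
6 117.9 -52.0 -3.0
7 110.9 -52.0 3.0
8 103.9 -51.0 9.0
9 96.9 -50.0 16.0
10 89.9 -48.0 22.0
11 89.9 -48.0 22.0
12 89.9 -48.0 22.0
13 89.9 -48.0 22.0
```

>>> jog_arm --pt "0 0 7 -37 -37 0 0" --pt "0 0 7 -41 -33 0 0" --pt "0 0 7 -44 -27 0 0" --pt "0 0 7 -47 -22 0 0" --pt "0 0 7 -50 -16 0 0" --pt "0 0 7 -51 -10 0 0" --pt "0 0 7 -52 -3 0 0" --pt "0 0 7 -52 3 0 0" --pt "0 0 7 -51 9 0 0" --pt "0 0 7 -50 16 0 0"

```text
t: 3.0
eef_pos: [429.4, 110.0, 292.5]
tcp_rot: [3.141, -0.0, 1.565]
ft_force: [0.6, 0.4, -0.3]
opening: 0.025
grip_force: 0.0
```

>>> jog_arm --pt "0 0 0 -48 22 0 0" --pt "0 0 0 -48 22 0 0" --pt "0 0 0 -48 22 0 0" --pt "0 0 0 -48 24 0 0" --pt "0 0 0 0 0 20 0" --pt "0 0 0 0 0 25 0" --pt "0 0 0 0 0 0 0"

```text
t: 3.88
eef_pos: [518.1, -80.6, 246.1]
tcp_rot: [-3.139, -0.001, 1.569]
ft_force: [-0.6, 0.2, 0.1]
opening: 0.002
grip_force: 0.0
```

```bash
python3 - <<'E'
from h import *
print(env.state()["eef_pos"])
im=env.read_camera("wrist"); cv2.imwrite("pics/w1.png",im["color"][...,::-1])
im=env.read_camera("scene"); cv2.imwrite("pics/s1.png",cv2.resize(im["color"][140:260,180:340,::-1],(800,600)))
E
```

```text
[518.10049602 -80.60192879 246.10119979]
```

View pics/w1.png

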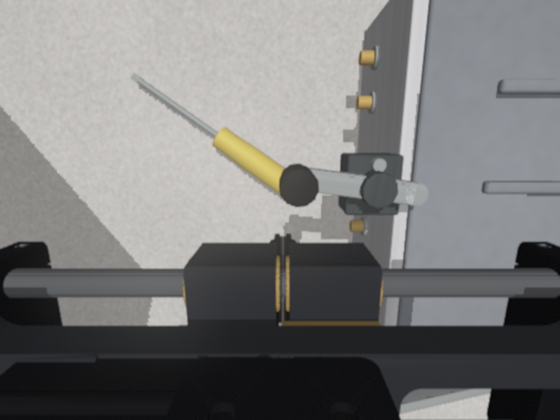

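View pics/s1.png

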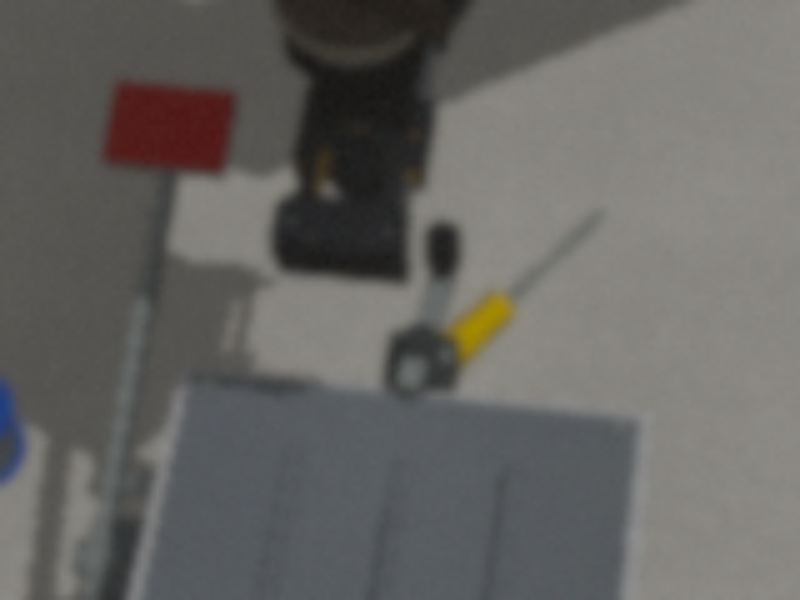

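The wrist view shows the knob at (298,185), with the closed fingers at (284,240) beside it on the lever side. They are ready to push towards +y.

>>> jog_arm --pt "0 0 0 11 0 0 0" --pt "0 0 0 10.5 1 0 0" --pt "0 0 0 9 0 0 0" --pt "0 0 0 9 -1 0 0" --pt "0 0 0 7 1 0 0" --pt "0 0 0 7 1.5 0 0" --pt "0 0 0 7 3.5 0 0" --pt "0 0 0 7 4 0 0" --pt "0 0 0 0 0 0 0"

```text
t: 5.1
eef_pos: [529.0, -12.6, 247.1]
tcp_rot: [3.141, -0.0, 1.57]
ft_force: [-0.3, -0.5, 0.9]
opening: 0.007
grip_force: 0.0
```

```bash
python3 - <<'E'
from h import *
im=env.read_camera("wrist"); cv2.imwrite("pics/w2.png",im["color"][...,::-1])
E
```

```text
(no output)
```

View pics/w2.png

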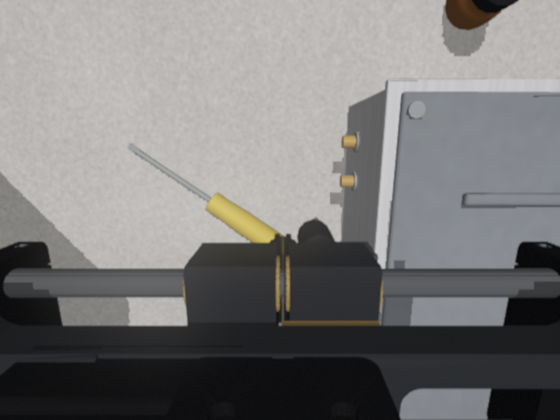

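The knob, now at (317,237), is being carried along ahead of the fingertips on the +x side. I'll carry on to the stop.

>>> jog_arm --pt "0 0 0 4 4 0 0" --pt "0 0 0 4 4 0 0" --pt "0 0 0 3 4 0 0" --pt "0 0 0 2 4 0 0" --pt "0 0 0 1 3 0 0" --pt "0 0 0 0 2 0 0" --pt "0 0 0 0 0 0 0"

```text
t: 6.02
eef_pos: [549.8, 0.9, 247.2]
tcp_rot: [3.142, -0.0, 1.569]
ft_force: [-1.2, -0.0, 0.3]
opening: 0.004
grip_force: 0.2
```

>>> jog_arm --pt "0 0 0 0.5 2 0 0" --pt "0 0 0 0 2 0 0" --pt "0 0 0 0 0 0 0"

```text
t: 6.4
eef_pos: [553.9, 1.3, 247.2]
tcp_rot: [3.141, -0.0, 1.569]
ft_force: [-0.8, -0.2, 0.1]
opening: 0.005
grip_force: 0.2
```

```bash
python3 - <<'E'
from h import *
print(env.state()["ft_force"])
im=env.read_camera("scene"); cv2.imwrite("pics/s3.png",cv2.resize(im["color"][140:260,180:340,::-1],(800,600)))
E
```

```text
[-0.80339217 -0.20050116  0.1447059 ]
```

View pics/s3.png

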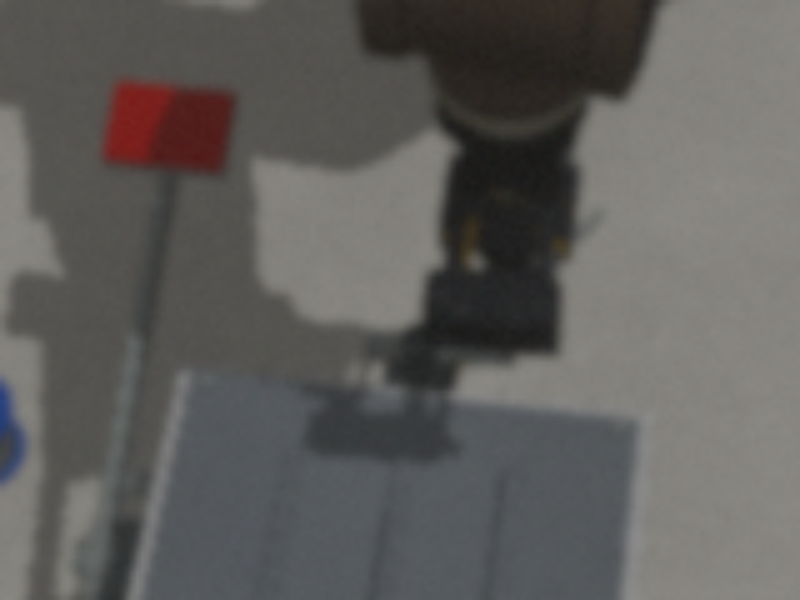

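The clamp arm now lies along the front, with its foot at (375,350) clear of the lid. I'll nudge on until the stop shows in the force.

>>> jog_arm --pt "0 0 0 0 1.5 0 0" --pt "0 0 0 0 1.5 0 0" --pt "0 0 0 0 0 0 0"

```text
t: 6.82
eef_pos: [555.1, 1.4, 247.1]
tcp_rot: [-3.137, -0.0, 1.569]
ft_force: [-12.8, 0.6, 5.0]
opening: -0.0
grip_force: 6.2
```

>>> jog_arm --pt "0 0 0 0 -10 0 0" --pt "0 0 0 0 -15 0 0" --pt "0 0 0 0 0 -35 0" --pt "0 0 0 0 0 -35 0" --pt "0 0 0 -41 -11 0 0" --pt "0 0 0 -41 -12 0 0" --pt "0 0 0 -41 -12 0 0" --pt "0 0 0 -41 -12 0 0" --pt "0 0 0 -41 -12 0 0" --pt "0 0 0 0 0 0 0"

```text
t: 8.07
eef_pos: [471.2, -205.4, 317.2]
tcp_rot: [3.141, 0.0, 1.566]
ft_force: [1.0, 0.4, 0.3]
opening: 0.003
grip_force: 0.0
```

```bash
python3 - <<'E'
from h import *
print(env.state()["eef_pos"])
im=env.read_camera("scene"); a=cv2.resize(im["color"][140:260,180:340,::-1],(800,600))
cv2.imwrite("pics/s4.png",a)
E
```

```text
[ 471.19990256 -205.40320029  317.20265354]
```

View pics/s4.png

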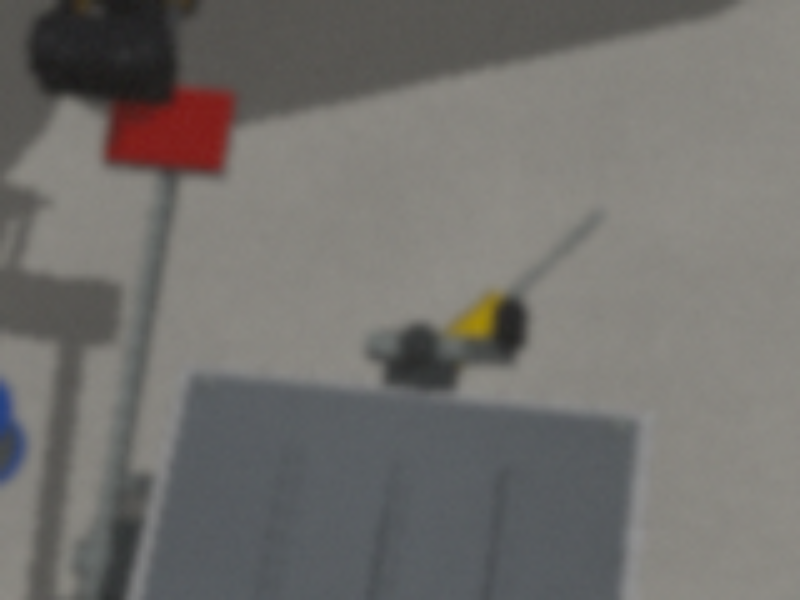

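The clamp is clear, with its knob at (510,325) and its arm parallel to the box front. The fingertips are above the red pad. Next I'll touch down gently.

>>> jog_arm --pt "0 0 0 1 0 12 0" --pt "0 0 0 1 0 10 0" --pt "0 0 0 0 0 4 0" --pt "0 0 0 0 0 2 0" --pt "0 0 0 0 0 2 0" --pt "0 0 0 0 0 0 0"

```text
t: 8.88
eef_pos: [472.4, -201.5, 287.2]
tcp_rot: [3.141, -0.0, 1.569]
ft_force: [0.1, 0.2, -0.3]
opening: 0.003
grip_force: 0.0
```

>>> jog_arm --pt "0 0 0 0 0 1.5 0" --pt "0 0 0 0 0 1.5 0" --pt "0 0 0 0 -0.5 2 0" --pt "0 0 0 0 -1 3 0" --pt "0 0 0 0 -1 3 0" --pt "0 0 0 0 0 0 0"

```text
t: 9.62
eef_pos: [469.8, -201.6, 276.5]
tcp_rot: [3.141, 0.0, 1.569]
ft_force: [-1.2, -0.0, 5.8]
opening: 0.006
grip_force: 2.6
```

>>> jog_arm --pt "0 0 0 0 -1 3 0" --pt "0 0 0 0 -1.2 4 0" --pt "0 0 0 0 -1 4 0" --pt "0 0 0 0 -1 4 0" --pt "0 0 0 0 -1 4 0" --pt "0 0 0 0 -0.8 4 0" --pt "0 0 0 0 -0.7 4 0" --pt "0 0 0 0 -0.7 4 0" --pt "0 0 0 0 -0.6 4 0" --pt "0 0 0 0 -0.6 4 0"

```text
t: 10.88
eef_pos: [460.8, -201.5, 237.3]
tcp_rot: [-3.141, -0.0, 1.569]
ft_force: [-5.3, 0.3, 5.8]
opening: 0.002
grip_force: 3.0
```

>>> jog_arm --pt "0 0 0 0 -0.7 4 0" --pt "0 0 0 0 -0.6 4 0" --pt "0 0 0 0 -0.5 4 0" --pt "0 0 0 0 -0.4 4 0" --pt "0 0 0 0 -0.3 4 0" --pt "0 0 0 0 -0.2 4 0" --pt "0 0 0 0 0 4 0" --pt "0 0 0 0 0 4 0" --pt "0 0 0 0 0 4 0" --pt "0 0 0 0 0 4 0"

```text
t: 12.12
eef_pos: [457.9, -201.5, 197.2]
tcp_rot: [-3.14, -0.0, 1.569]
ft_force: [-5.6, -0.6, 5.7]
opening: -0.0
grip_force: 3.1
```

>>> jog_arm --pt "0 0 0 0 0 4 0" --pt "0 0 0 0 0 4 0" --pt "0 0 0 0 0 4 0" --pt "0 0 0 0 0.3 4 0" --pt "0 0 0 0 0.3 4 0" --pt "0 0 0 0 0.5 4 0" --pt "0 0 0 0 0.5 4 0" --pt "0 0 0 0 0.6 3 0" --pt "0 0 0 0 0.6 3 0" --pt "0 0 0 0 0 0 0"

```text
t: 13.38
eef_pos: [460.7, -201.4, 162.9]
tcp_rot: [-3.14, -0.001, 1.569]
ft_force: [-4.6, 0.4, 3.5]
opening: 0.007
grip_force: 2.2
```

```bash
python3 - <<'E'
from h import *
s=env.state();print(s["eef_pos"],s["ft_force"])
im=env.read_camera("scene"); P=cloud(im)
cv2.imwrite("pics/s5.png",cv2.resize(im["color"][100:300,140:400,::-1],(780,600)))
for x in range(575,640,8):
    k=(abs(P[...,0]-x)<4)&(abs(P[...,1]+20)<40)&(P[...,2]>80); print(x,P[k][:,2].max() if k.any() else None)
E
```

```text
[ 460.7465356  -201.39086849  162.94415971] [-4.62733016  0.38285718  3.52168365]
575 195.70791140540655
583 192.8980506779676
591 None
599 None
607 228.16023317024974
615 238.1395798032679
623 240.12644081585802
631 240.88157776437686
639 236.2373755769695
```

View pics/s5.png

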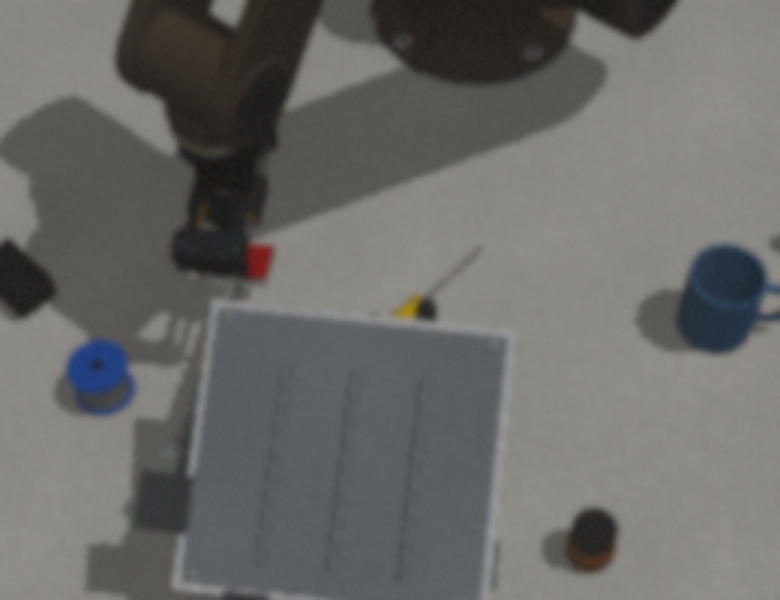

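The lid is up, with its front edge about 238 mm above the bench and the fingers holding the pad at (260,262). I'll press the remaining few millimetres to the stop.

>>> jog_arm --pt "0 0 0 0 0 2 0" --pt "0 0 0 0 0 2 0" --pt "0 0 0 0 0 1.5 0" --pt "0 0 0 0 0 1.5 0" --pt "0 0 0 0 0 0 0"

```text
t: 14.05
eef_pos: [461.6, -201.5, 156.2]
tcp_rot: [3.141, 0.0, 1.569]
ft_force: [-0.1, 2.3, 4.8]
opening: 0.007
grip_force: 2.1
```

>>> jog_arm --pt "0 0 0 0 0 1.5 0" --pt "0 0 0 0 0 1.5 0" --pt "0 0 0 0 0 1 0" --pt "0 0 0 0 0 0 0"

```text
t: 14.55
eef_pos: [461.9, -201.7, 152.4]
tcp_rot: [3.14, 0.001, 1.569]
ft_force: [1.3, 1.0, 4.1]
opening: 0.004
grip_force: 2.0
```

>>> jog_arm --pt "0 0 0 0 0 1 0" --pt "0 0 0 0 0 1 0" --pt "0 0 0 0 0 1 0" --pt "0 0 0 0 0 0 0"

```text
t: 15.05
eef_pos: [461.9, -201.8, 149.5]
tcp_rot: [3.14, 0.001, 1.569]
ft_force: [2.0, 0.3, 4.0]
opening: 0.006
grip_force: 2.0
```

>>> jog_arm --pt "0 0 0 0 0.3 1 0" --pt "0 0 0 0 0.3 1 0" --pt "0 0 0 0 0.3 1 0" --pt "0 0 0 0 0 0 0"

```text
t: 15.55
eef_pos: [462.3, -201.8, 148.6]
tcp_rot: [3.14, 0.001, 1.569]
ft_force: [-10.0, 2.2, 39.1]
opening: 0.007
grip_force: 20.4
```

```bash
python3 - <<'E'
from h import *
s=env.state();print(s["eef_pos"],s["ft_force"])
for c in ["scene","top"]:
    im=env.read_camera(c); P=cloud(im);C=im["color"].astype(int)
    m=(P[...,0]>625)&(P[...,0]<800)&(abs(P[...,1]+45)<100)&(P[...,2]>130)
    q=P[m]; f=np.polyfit(q[:,0],q[:,2],1); print(c,"tilt",np.arctan(f[0]))
    r=(C[...,0]>90)&(C[...,1]<60)&(C[...,2]<60)&(abs(P[...,1]+200)<50)&(P[...,2]>50)&(P[...,2]<130)&(abs(P[...,0]-465)<50)
    print(r.sum(),np.median(P[r],0),P[r].min(0),P[r].max(0))
im=env.read_camera("wrist");cv2.imwrite("pics/w6.png",im["color"][...,::-1])
E
```

```text
[ 462.26523644 -201.83027631  148.56199244] [-9.98124074  2.21323559 39.05837037]
scene tilt -0.43202069623729383
59 [ 470.73857102 -176.91688224   74.29158937] [ 451.10199258 -189.6103207    65.18243203] [ 492.81867656 -167.32012572   83.63927811]
top tilt -0.43384586428435323
  return _methods._mean(a, axis=axis, dtype=dtype,
  ret = um.true_divide(
Traceback (most recent call last):
ValueError: zero-size array to reduction operation minimum which has no identity
```

It is on the stop: the lid tilt is 0.433 rad. I'll ease the push from 39 N to a moderate hold.

>>> jog_arm --pt "0 0 0 0 0 -0.6 0" --pt "0 0 0 0 0 -0.5 0" --pt "0 0 0 0 0 0 0" --pt "0 0 0 0 0 0 0" --pt "0 0 0 0 0 0 0"

```text
t: 16.27
eef_pos: [462.2, -201.8, 148.9]
tcp_rot: [3.14, 0.001, 1.569]
ft_force: [-7.7, 1.1, 26.8]
opening: 0.003
grip_force: 13.9
```

```bash
python3 - <<'E'
from h import *
im=env.read_camera("scene"); P=cloud(im)
m=(P[...,0]>625)&(P[...,0]<800)&(abs(P[...,1]+45)<100)&(P[...,2]>130)
print(np.arctan(np.polyfit(P[m][:,0],P[m][:,2],1)[0]),env.state()["ft_force"])
print(env.job_done())
E
```

```text
-0.43275952230047043 [-6.58551019  0.92060076 26.82598927]
the job is handed in; nothing more can be done
None
```

I turned the clamp to its stop, clear of the lid, then pressed the lever steadily down to its stop; the arm is still holding it with about 27 N, the lid is up at 0.43 rad, and the job is handed in.

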